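# Seat a fresh filter tube in the push-fit port of the water filter

## Robot

A 6-joint arm with a two-finger parallel gripper is mounted at the origin on the work surface. World frame = base frame: x ahead of the robot, y to its left, z up, the work surface at z = 0. Lengths are in m, angles in rad, forces in N, time in s.
With the tool pointing down it reaches from about 0.375 to 0.9 m from the base axis. Payload 3.1 kg.
Tool frame: the origin (TCP) lies at the very end of the fingers, on their centre line; the grasp point (between the pads) lies 19 mm behind it; y points along the fingers, x is the direction in which the jaws open and shut, and the axes are right-handed (so a half turn about y gives the same grasp; the last joint's range is limited). The gripper opens to 87 mm and grips with 3 to 60 N. Pads are 19 mm wide; open, the fingers measure 117 mm over their backs; the gripper's body (75 mm by 190 mm) begins 51 mm behind the grasp point.
Start: joints at [-1.45, 0.527, 1.433, -0, 1.181, -0.178], TCP at [0.184, -0.597, 0.223] pointing down, gripper open.
Joint ranges: [-3.08, 3.08], [-0.75, 2.2], [0.22, 2.44], [-1.43, 4.57], [0, 2.65], [-2.85, 2.85]. Speed limits (rad/s): [2.79, 2.79, 3.14, 3.14, 3.14, 3.14].

## Interface

Orientations are given as a unit quaternion [x, y, z, w].
In Python, from rig import robot gives the robot as it stands.
- The arm moves only by the shell command python3 -m creep 'ROWS' [FORCE]. ROWS is JSON, a list of rows, each a list of 3 entries, a list of its own where there are three numbers: the shift along the tool's x, y, z in mm, then the turn about the tool's y in rad, then the opening, from 0 (shut) to 1 (fully open). A call has 1 to 8 rows; each row shifts and turns the commanded pose from where the row before left it, along the tool's axes as they then stand; what a row does not reach is not made up. A row lasts 1/10 s, in which the tool goes at most 50 mm and 8.59 degrees, less where a joint would pass 70% of its speed; a pose out of reach is approached as far as the arm can. A call with a gripper value outside its range is refused whole. The fingers move at their own pace and stop on an object; FORCE is the grip in N (left out, the last holds). Time passes only in rows, so rows that do not move let the fingers close. It gives the time, the measured TCP pose, the force and the opening at its end, in the units of the state.
- robot.get_obs(): the state, without advancing time (a new reading comes with each control period).
- robot.camera(name): name is "side" or "top"; returns a dict with "pixels" (384x512x3 uint8, red, green, blue), "fx", "fy", "cx", "cy" (pixels), "position" and "rotation" of the camera in the world. Camera axes: x right, y up, looking along -z (the intrinsics and any distortion apply to the point x, -y, -z); pixel columns grow to the right and rows downward; lengths in m; the calibration is good to about 2 mm. A picture is of the moment at which its call begins. There is no depth.
- robot.hand_in(): hands the job in, once; it reports no verdict.
The state is a dict: "time": time; "q": joint angles; "joint_velocities": joint speeds; "joint_torque": joint torques, N m; "position": TCP position; "tool_rot": TCP orientation; "ft_force": force on the tool from outside, world axes, zero at the start; "moment": the same for the moment, N m; "grip_width": finger opening in m.
Only numpy, scipy, OpenCV 4.12 (cv2) and the standard library are available. Lean on these libraries where they do the work, as an engineer would, in place of code of your own. Each camera call takes 0.05 s, during which the arm holds its last target.

## Task

Take the fresh water filter tube, the white one with the blue band, out of the wooden draining stand and push it foot first into the blue port of the water filter base, past the rubber seal, until it stands fully home on the bottom; then let go of it. The port sits off-centre in the base, so feel or look for its hole, and press firmly but do not ram the tube against the bottom. Leave the old brown tube in the stand and everything else where it is.

Things in the scene. Friction and masses are not known exactly. Their poses are not given: they have to be found in the camera images.
- fresh_center (a point): Centre (half-way up) of the fresh filter tube: rigid, round, upright, 32 mm diameter, 140 mm long, about 0.18 kg, white, top 16 mm blue, a thin blue line 85 mm above its foot. z points along it to its top, 70 mm above here; its yaw is meaningless. Grip it 20 to 45 mm above this point, so that the gripper clears the tube's top and, when the tube is home, the base.
- fresh_foot (a point): Centre of the fresh tube's flat foot, 70 mm below its centre. The lowest 6 mm taper from 32 mm diameter to 27 mm at the foot.
- spent_center (a point): Centre of the old filter tube: same size and shape, brown with a black band. It stands in the other hole of the stand and stays there.
- stand: Fixed wooden draining stand, 80 mm (its x) by 200 mm (its y) by 30 mm tall, origin under its centre. Two round holes of 36 mm, 20 mm deep, at y = -55 and +55 mm; either may hold the fresh tube, upright, foot 10 mm above the counter.
- base: Fixed white water filter base, 150 mm (its x) by 130 mm (its y) by 58 mm tall, origin under its centre on the counter, z up. A round well of 81 mm diameter at its centre holds the blue port, a collar with 58 mm outside diameter and a hole of about 34.6 mm (some 1.3 mm play round the tube).
- well_top (a point): Centre of the base's well, level with the port's flat rim, 65 mm above the counter (7 mm above the housing). The port's upright hole, which has no lead-in, has its axis 6 to 10 mm away from this point, in any direction: where exactly is not measured and must be felt or seen. The port does not give way.
- well_bottom (a point): Centre of the well's hard flat bottom, 15 mm above the counter, 50 mm below the rim. A tube that is fully home stands on it. On the way, 22 mm above this bottom, a springy seal narrows the hole to about 27.6 mm: it resists by roughly 6 to 20 N while the tube's taper passes, then drags a little. Over about 80 N on the bottom would crack it.
- sugar_bowl: White ceramic sugar bowl with its lid, 100 mm diameter, 109 mm tall, origin under its centre. Leave alone.
- jar: Empty glass jar, 64 mm diameter, 100 mm tall, origin under its centre. Leave alone.
- mug: Blue mug, 84 mm diameter, 95 mm tall, origin under its centre. Leave alone.
Things that resemble listed ones, but are neither listed nor needed, are in the scene too. What is shaped like the part that bears fresh_center but orange is not meant. Leave any purple look-alike of the part that bears spent_center alone.

How it is judged:
On the way, in this order (a step that is already met when the one before it is completed fails the run):
1. the fresh tube is lifted clear of the stand (height (world z) of fresh_foot above 0.045 m), for 0.1 s.
2. the fresh tube stands on the bottom of the port (z of fresh_foot in the frame of base below 0.0172 m and horizontal distance between fresh_foot and base below 0.014 m and angle between fresh_center's own z axis and vertical below 0.08 rad), for 0.2 s.
At the end, for the whole second after the job is handed in: The fresh tube stands upright (within 0.08 rad) in the port, its foot at most 2.2 mm above the bottom and within 14 mm of the base's axis, released and at rest; the old tube is upright in the stand, and it and the other loose things are within 20 mm of their starts (all of step 2 and linear speed of fresh below 0.01 m/s and distance of each of spent_center, sugar_bowl, jar, mug from where it was at the start of the episode below 0.02 m and angle between spent_center's own z axis and vertical below 0.2 rad); the robot touches nothing.
It fails at once if the tube is rammed against the bottom of the base (over 80 N) (contact force between fresh and base above 80 N).
It fails at once if the old brown filter is knocked from its place (over 40 mm) (distance of spent_center from where it was at the start of the episode above 0.04 m).
It fails at once if another thing on the counter is knocked from its place (over 40 mm) (distance of any of sugar_bowl, jar, mug from where it was at the start of the episode above 0.04 m).
It also fails if it takes over 64 s, if anything falls off the work surface, if the arm or the gripper's body presses on something with over 40 N, if the wrist force passes 120 N, or if a joint passes its speed limit or range.

## Working session

There is one attempt and no reset: what is moved stays moved. The work goes in short steps, Python scripts to look and compute and a shell command to move; the robot and the scene stay as the last step left them, time stands still between calls to the robot, and variables do not carry over. Pictures are saved under pics/ and viewed, and the job is handed in when it is done.

```bash
ls; mkdir -p pics; python3 - <<'E'
from rig import robot
import cv2
o=robot.get_obs()
print({k:(v if not hasattr(v,'tolist') else v.tolist()) for k,v in o.items()})
for n in('side','top'):
    c=robot.camera(n); cv2.imwrite(f'pics/{n}0.png',c['pixels'][:,:,::-1])
    print({k:v for k,v in c.items() if k!='pixels'})
E
```

```text
pics
{'time': 0.0, 'q': [-1.4504971694242221, 0.5284940390104381, 1.4338762102114682, -3.4637530824012554e-05, 1.1813874320067543, -0.17848422472533954], 'joint_velocities': [0.000705435518688864, 0.0006021565462148676, -0.00020836804202227412, 0.0005834239003932442, 0.00020537760515705315, -0.00012025584116811302], 'joint_torque': [0.00036295979043643456, -44.004364013671875, -17.659335136413574, 0.06323536857962608, 0.058306907303631306, -0.00017322048734058626], 'position': [0.18391384714643208, -0.5965746346897484, 0.22156280435670628], 'tool_rot': [-0.5683026476330664, 0.42054211084540927, -0.4194750698119355, 0.5694006493719569], 'ft_force': [-0.7496038116761629, -0.20531122935175966, 0.9049755548696793], 'moment': [0.0010335331885434305, -0.014286044361508323, 0.04241468775165089], 'grip_width': 0.08704927660448618}
{'fx': 444.3097233805629, 'fy': 444.3097233805629, 'cx': 254.26684751248766, 'cy': 186.7165439230781, 'position': array([0.36825829, 1.05913528, 0.63684634]), 'rotation': array([-0.05989625,  0.48384993,  0.86836169, -0.09082764])}
{'fx': 373.5571259213408, 'fy': 373.5571259213408, 'cx': 260.5385389446234, 'cy': 188.653415408414, 'position': array([0.48130875, 0.14386329, 1.07000354]), 'rotation': array([ 0.03604952, -0.03352013, -0.69684786,  0.71552771])}
```

View pics/side0.png

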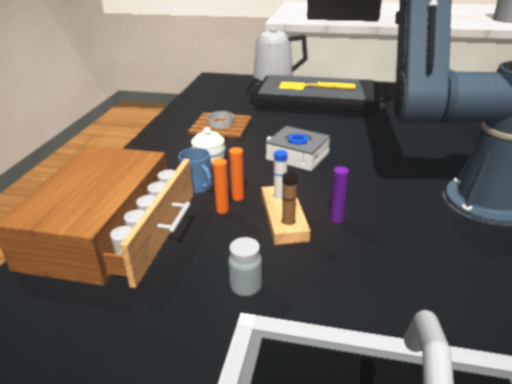

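View pics/top0.png

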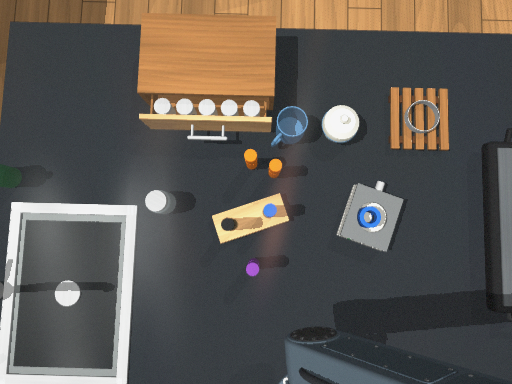

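Fresh tube candidates: the white one with blue cap at side (280,160) / top (270,210), and the orange ones at top (251,158) and (275,168). Only the white/blue tube standing in the wooden stand fits. The spent tube is the brown one at top (229,225), and the purple one at (252,269) is a look-alike. I'll confirm this in crops.

```bash
cat > h.py <<'E'
import numpy as np
from scipy.spatial.transform import Rotation as R
def ray(c,u,v):
    d=np.array([(u-c['cx'])/c['fx'],-(v-c['cy'])/c['fy'],-1.])
    return R.from_quat(c['rotation']).apply(d)
def at(c,u,v,z):
    d=ray(c,u,v);p=np.array(c['position']);return p+d*(z-p[2])/d[2]
def proj(c,P):
    x=R.from_quat(c['rotation']).inv().apply(np.array(P)-c['position'])
    return c['cx']+c['fx']*x[0]/-x[2], c['cy']+c['fy']*(-x[1])/-x[2]
E
python3 - <<'E'
from rig import robot
import cv2,numpy as np
t=robot.camera('top')['pixels'][:,:,::-1];s=robot.camera('side')['pixels'][:,:,::-1]
def cr(i,u,v,w,h,k): return cv2.resize(i[v:v+h,u:u+w],None,fx=k,fy=k,interpolation=cv2.INTER_CUBIC)
cv2.imwrite('pics/c_top_stand.png',cr(t,200,180,100,70,8))
cv2.imwrite('pics/c_top_base.png',cr(t,330,175,80,80,7))
a=cr(s,250,115,100,70,8)
cv2.imwrite('pics/c_side.png',a)
E
```

```text
(no output)
```

View pics/c_top_stand.png

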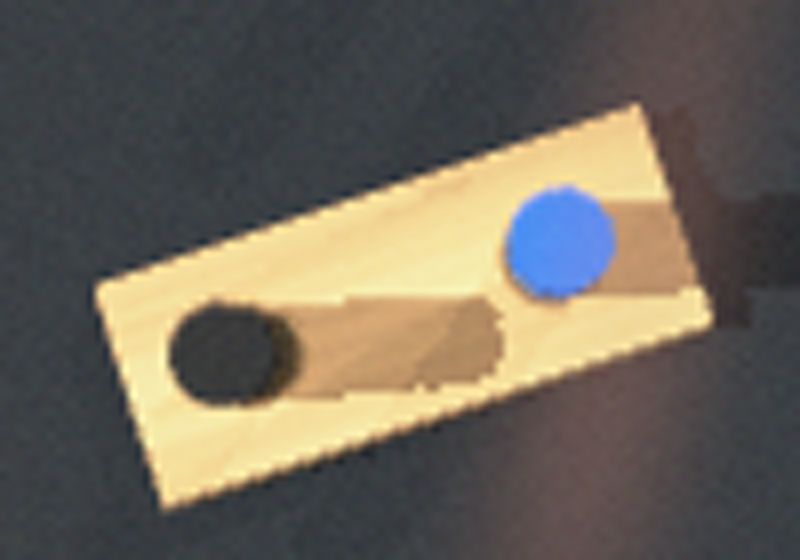

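View pics/c_top_base.png

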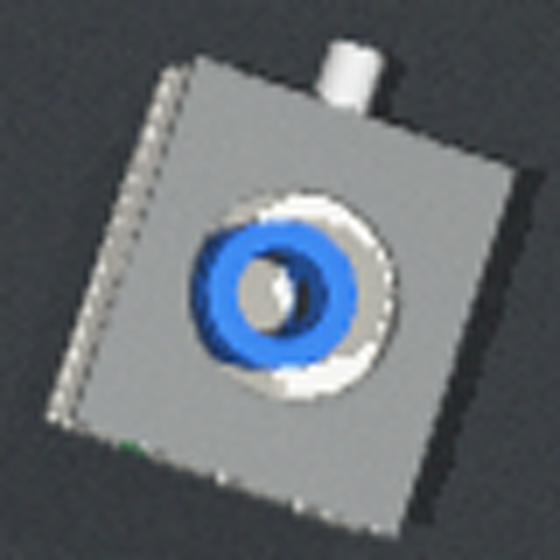

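View pics/c_side.png

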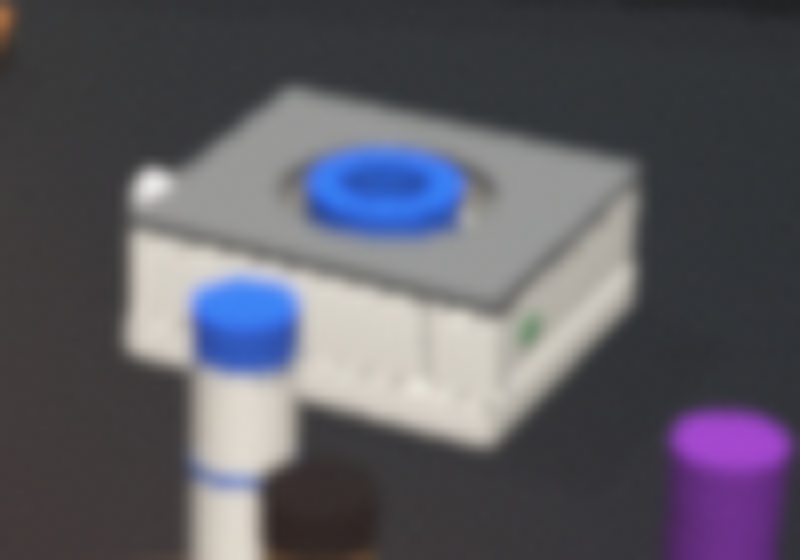

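The crops confirm it. The white tube with the blue cap and thin blue line stands in the right-hand hole (top crop cap at about (560,243), i.e. pixel 270,210). Its neighbour with the black cap is the spent one. The port rim in the base crop is centred near (281,294), i.e. pixel 370,217. Next I'll measure.

```bash
python3 - <<'E'
from rig import robot
import cv2,numpy as np
from h import *
T=robot.camera('top');S=robot.camera('side')
def up(u0,v0,k,x,y): return u0+(x+.5)/k-.5, v0+(y+.5)/k-.5
def bl(c,u,v,w,h,vmin=200):
    im=cv2.resize(c['pixels'][v:v+h,u:u+w],None,fx=8,fy=8,interpolation=cv2.INTER_CUBIC)
    hs=cv2.cvtColor(im,cv2.COLOR_RGB2HSV)
    m=((hs[...,0]>100)&(hs[...,0]<125)&(hs[...,1]>120)&(hs[...,2]>vmin)).astype(np.uint8)
    cs,hi=cv2.findContours(m,cv2.RETR_CCOMP,cv2.CHAIN_APPROX_NONE)
    out=[]
    for q,hh in zip(cs,hi[0]):
        if len(q)>60:
            e=cv2.fitEllipse(q);hull=cv2.fitEllipse(cv2.convexHull(q)); out.append((hh[3],up(u,v,8,*e[0]),np.array(e[1])/8,up(u,v,8,*hull[0]),np.array(hull[1])/8))
    return out
for nm,c,b,z in(('top cap',T,(255,195,30,30),.15),('top port',T,(350,195,40,45),.065),('side cap',S,(270,145,22,15),.15),('side port',S,(282,128,32,20),.065)):
  for vm in(180,215,235):
    for o in bl(c,*b,vmin=vm): print(nm,vm,o[0],np.round(o[1],2),np.round(o[2],1),'hull',np.round(o[3],2),np.round(o[4],1),at(c,*o[3],z).round(4))
print('spent top',at(T,*up(200,180,8,222,353),.15))
print('housing corners',[at(T,*up(330,175,7,x,y),.058).round(4) for x,y in((200,55),(515,172),(398,535),(75,425))])
print('stand corners',[at(T,*up(200,180,8,x,y),.03).round(4) for x,y in((97,287),(638,104),(712,322),(165,508))])
print('side cap',at(S,*up(250,115,8,246,305),.15), 'side rim',at(S,*up(250,115,8,386,180),.065), 'spent',at(S,*up(250,115,8,322,490),.15))
for n,u,v,z in(('orange1',251,154,.14),('orange2',276,165,.14),('purple',252,269,.14),('mug',292,122,.095),('bowl',341,124,.1),('jar',158,202,.1)): print(n,at(T,u,v,z).round(3))
o=robot.get_obs(); M=R.from_quat(o['tool_rot']).as_matrix(); print(M.round(3))
E
```

```text
top cap 180 -1 [269.51 209.93] [12.2 12.9] hull [269.5  209.94] [12.4 13.2] [0.5201 0.1249 0.15  ]
top cap 215 -1 [269.57 209.8 ] [12.1 12.7] hull [269.51 209.82] [12.2 13.1] [0.5204 0.1249 0.15  ]
top cap 235 -1 [269.48 209.6 ] [11.7 12. ] hull [269.45 209.64] [12.  12.8] [0.5208 0.1251 0.15  ]
top port 180 -1 [369.7  216.59] [20.8 21.4] hull [369.68 216.59] [21.2 21.7] [ 0.513  -0.1458  0.065 ]
top port 180 0 [369.74 216.52] [12.9 13.3] hull [369.75 216.5 ] [13.1 13.5] [ 0.5132 -0.146   0.065 ]
top port 215 -1 [369.91 216.57] [20.5 21. ] hull [369.9  216.57] [20.8 21.3] [ 0.513  -0.1464  0.065 ]
top port 215 0 [369.92 216.48] [13.3 14. ] hull [369.93 216.47] [13.5 14.2] [ 0.5133 -0.1465  0.065 ]
top port 235 -1 [369.81 216.53] [19.8 20.3] hull [369.81 216.54] [20.2 20.7] [ 0.5131 -0.1462  0.065 ]
top port 235 0 [369.87 216.49] [13.9 14.8] hull [369.84 216.48] [14.2 15.2] [ 0.5133 -0.1462  0.065 ]
side cap 180 -1 [280.18 154.28] [ 9.7 12. ] hull [280.05 154.55] [10.  13.1] [0.5178 0.1364 0.15  ]
side cap 215 -1 [280.2  152.86] [ 6.  12.3] hull [280.22 152.85] [ 6.1 12.5] [0.5189 0.1
[... 739 characters left out ...]
64546 0.22753596 0.15      ]
housing corners [array([ 0.6052, -0.1166,  0.058 ]), array([ 0.5628, -0.2386,  0.058 ]), array([ 0.4225, -0.1924,  0.058 ]), array([ 0.4609, -0.0688,  0.058 ])]
stand corners [array([0.5056, 0.2827, 0.03  ]), array([0.5744, 0.0962, 0.03  ]), array([0.4992, 0.0689, 0.03  ]), array([0.4302, 0.2562, 0.03  ])]
side cap [0.51877434 0.12686871 0.15      ] side rim [ 0.51071095 -0.14563678  0.065     ] spent [0.48033607 0.23069782 0.15      ]
orange1 [0.66  0.175 0.14 ]
orange2 [0.634 0.111 0.14 ]
purple [0.375 0.164 0.14 ]
mug [0.758 0.069 0.095]
bowl [ 0.755 -0.06   0.1  ]
jar [0.535 0.414 0.1  ]
[[ 0.294 -0.     0.956]
 [-0.956  0.001  0.294]
 [-0.001 -1.     0.   ]]
```

```bash
python3 -m creep '[[[-20,0,30],0,1],[[-33,0,30],0,1],[[-33,0,30],0,1],[[-33,0,30],0,1],[[-33,0,30],0,1],[[-33,0,30],0,1],[[-33,0,30],0,1],[[-33,0,30],0,1]]' 20 && python3 -m creep '[[[-33,0,30],0,1],[[-33,0,30],0,1],[[-33,0,30],0,1],[[-33,0,30],0,1],[[-33,0,30],0,1],[[-33,0,30],0,1],[[-33,0,30],0,1],[[-33,0,30],0,1]]'; cat > st.py <<'E'
from rig import robot
from h import *
import sys
o=robot.get_obs();M=R.from_quat(o['tool_rot']).as_matrix()
print('t',round(o['time'],2),'p',np.round(o['position'],4),'F',np.round(o['ft_force'],2),'m',np.round(o['moment'],3),'w',round(o['grip_width'],4),'q',np.round(o['q'],2));print(M.round(4).tolist())
if len(sys.argv)>3:
    g=np.array([float(a) for a in sys.argv[1:4]]);print('tool shift mm',(M.T@(g-o['position'])*1000).round(1))
E
python3 st.py .520 .126 .2
```

```text
time: 1.1
position: [0.34, -0.2852, 0.2228]
tool_rot: [0.569, -0.42, 0.42, -0.569]
ft_force: [0.7, -0.3, 0.9]
grip_width: 0.0871
time: 1.9
position: [0.4918, 0.038, 0.2228]
tool_rot: [-0.569, 0.42, -0.42, 0.569]
ft_force: [0.7, -0.0, -0.6]
grip_width: 0.0873
t 1.9 p [0.4918 0.038  0.2228] F [ 0.69 -0.03 -0.57] m [-0.058 -0.013  0.002] w 0.0873 q [-0.15  0.35  1.76 -0.    1.03  1.12]
[[0.2946, 0.0006, 0.9556], [-0.9556, -0.0003, 0.2946], [0.0004, -1.0, 0.0005]]
tool shift mm [-75.7  22.8  52.9]
```

```bash
python3 -m creep '[[[-20,0,14],0,1],[[-20,0,14],0,1],[[0,0,0],0,1],[[0,0,0],0,1],[[0,0,0],0,1]]' ; python3 st.py .520 .126 .1
python3 - <<'E'
from rig import robot
import cv2
t=robot.camera('top')['pixels'][:,:,::-1];cv2.imwrite('pics/t1.png',cv2.resize(t[150:260,180:330],None,fx=5,fy=5,interpolation=cv2.INTER_CUBIC))
E
```

```text
time: 2.4
position: [0.5057, 0.0819, 0.2225]
tool_rot: [0.569, -0.42, 0.42, -0.568]
ft_force: [0.2, 0.6, -0.5]
grip_width: 0.0871
t 2.4 p [0.5057 0.0819 0.2225] F [ 0.21  0.61 -0.54] m [ 0.014 -0.036 -0.023] w 0.0871 q [-0.06  0.38  1.71 -0.    1.05  1.22]
[[0.2938, -0.0006, 0.9559], [-0.9559, -0.0004, 0.2938], [0.0002, -1.0, -0.0007]]
tool shift mm [-38.  122.5  26.7]
```

View pics/t1.png

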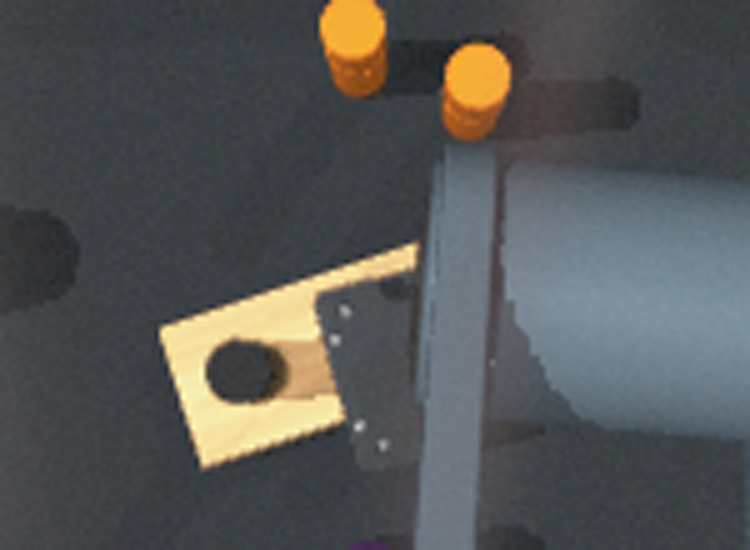

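```bash
python3 -m creep '[[[-19,0,13],0,1],[[-19,0,13.5],0,1],[[0,20,0],0,1],[[0,20,0],0,1],[[0,0,0],0,1],[[0,0,0],0,1]]' ; python3 st.py .520 .126 .091
python3 - <<'E'
from rig import robot
import cv2
t=robot.camera('side')['pixels'][:,:,::-1];cv2.imwrite('pics/s1.png',cv2.resize(t[90:250,200:360],None,fx=3.75,fy=3.75,interpolation=cv2.INTER_CUBIC))
E
```

```text
time: 3.05
position: [0.5202, 0.126, 0.1826]
tool_rot: [0.569, -0.421, 0.42, -0.568]
ft_force: [0.2, 0.4, -0.2]
grip_width: 0.0867
t 3.05 p [0.5202 0.126  0.1826] F [ 0.23  0.36 -0.24] m [ 0.04  -0.033 -0.056] w 0.0867 q [ 0.03  0.46  1.7  -0.    0.98  1.3 ]
[[0.2931, -0.0008, 0.9561], [-0.9561, -0.0001, 0.2931], [-0.0002, -1.0, -0.0008]]
tool shift mm [-0.1 91.6 -0.1]
```

View pics/s1.png

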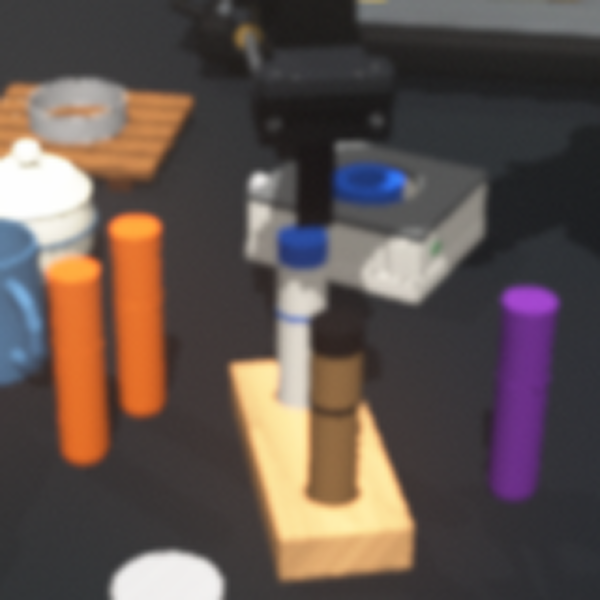

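```bash
python3 -m creep '[[[0,20,0],0,1],[[0,20,0],0,1],[[0,20,0],0,1],[[0,20,0],0,1],[[0,11,0],0,1],[[0,0,0],0,1]]' && python3 st.py .520 .126 .091 && python3 -m creep '[[[0,0,0],0,0.3],[[0,0,0],0,0.3],[[0,0,0],0,0.3],[[0,0,0],0,0.2],[[0,0,0],0,0.2],[[0,0,0],0,0.2],[[0,0,0],0,0.2],[[0,0,0],0,0.2]]' 30 && python3 st.py .52 .126 .091
```

```text
time: 3.7
position: [0.52, 0.1265, 0.091]
tool_rot: [0.569, -0.421, 0.42, -0.568]
ft_force: [-0.5, 0.3, -0.3]
grip_width: 0.0867
t 3.7 p [0.52   0.1265 0.091 ] F [-0.54  0.28 -0.28] m [-0.02   0.028 -0.038] w 0.0867 q [ 0.03  0.61  1.77 -0.    0.77  1.3 ]
[[0.2939, -0.0015, 0.9558], [-0.9558, -0.0, 0.2939], [-0.0004, -1.0, -0.0015]]
tool shift mm [ 0.5  0.  -0.1]
time: 4.5
position: [0.5203, 0.1267, 0.0915]
tool_rot: [0.569, -0.42, 0.42, -0.569]
ft_force: [0.7, -0.7, -1.5]
grip_width: 0.0316
t 4.5 p [0.5203 0.1267 0.0915] F [ 0.72 -0.66 -1.47] m [-0.158  0.028 -0.008] w 0.0316 q [ 0.03  0.6   1.77 -0.    0.77  1.3 ]
[[0.2946, 0.0001, 0.9556], [-0.9556, -0.0002, 0.2946], [0.0002, -1.0, 0.0]]
tool shift mm [ 0.6  0.5 -0.5]
```

```bash
python3 -m creep '[[[0,0,0],0,0.2],[[0,-10,0],0,0.2],[[0,-20,0],0,0.2],[[0,-20,0],0,0.2],[[0,-20,0],0,0.2],[[0,-20,0],0,0.2],[[0,0,0],0,0.2],[[0,0,0],0,0.2]]' 50 && python3 st.py && python3 -m creep '[[[20,0,-7],0,0.2],[[35,0,-12],0,0.2],[[35,0,-12],0,0.2],[[35,0,-12],0,0.2],[[35,0,-12],0,0.2],[[35,0,-12],0,0.2],[[35,0,-12],0,0.2],[[27,0,-8.5],0,0.2]]'  && python3 -m creep '[[[0,0,0],0,0.2],[[0,0,0],0,0.2],[[0,0,0],0,0.2]]' && python3 st.py .5125 -.145 .191
python3 - <<'E'
from rig import robot
import cv2
c=robot.camera('side');t=c['pixels'][:,:,::-1];cv2.imwrite('pics/s2.png',cv2.resize(t[80:180,240:360],None,fx=6,fy=6,interpolation=cv2.INTER_CUBIC))
t=robot.camera('top')['pixels'][:,:,::-1];cv2.imwrite('pics/t2.png',cv2.resize(t[160:270,320:440],None,fx=5,fy=5,interpolation=cv2.INTER_CUBIC))
E
```

```text
time: 5.3
position: [0.52, 0.1269, 0.1818]
tool_rot: [-0.569, 0.42, -0.42, 0.569]
ft_force: [0.6, -0.3, -1.2]
grip_width: 0.0309
t 5.3 p [0.52   0.1269 0.1818] F [ 0.58 -0.27 -1.2 ] m [-0.017  0.004  0.033] w 0.0309 q [0.03 0.46 1.7  0.   0.98 1.3 ]
[[0.2944, 0.0003, 0.9557], [-0.9557, 0.0002, 0.2944], [-0.0001, -1.0, 0.0004]]
time: 6.1
position: [0.5111, -0.1463, 0.18]
tool_rot: [0.569, -0.421, 0.419, -0.568]
ft_force: [-0.3, -1.1, -1.9]
grip_width: 0.0311
time: 6.4
position: [0.5113, -0.1432, 0.1806]
tool_rot: [-0.569, 0.421, -0.419, 0.569]
ft_force: [-0.6, 0.3, -2.6]
grip_width: 0.0309
t 6.4 p [ 0.5113 -0.1432  0.1806] F [-0.56  0.26 -2.56] m [ 0.056  0.028 -0.015] w 0.0309 q [-0.48  0.46  1.71  0.    0.97  0.79]
[[0.2949, -0.0025, 0.9555], [-0.9555, 0.0018, 0.2949], [-0.0025, -1.0, -0.0018]]
tool shift mm [  2.  -10.4   0.6]
```

View pics/s2.png

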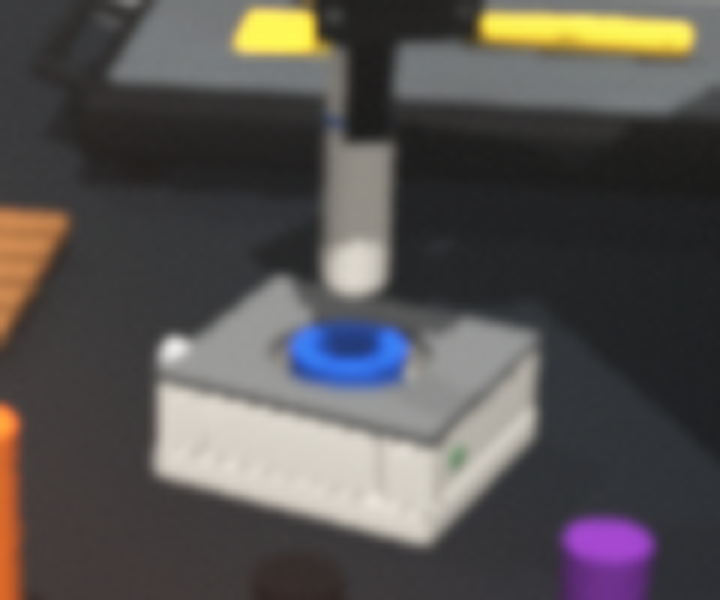

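View pics/t2.png

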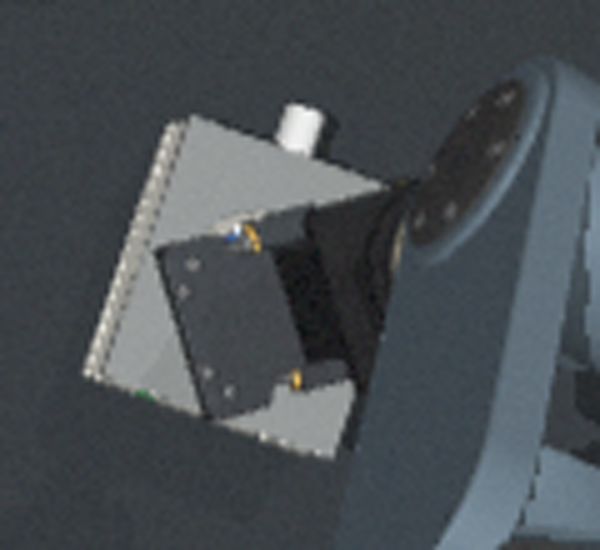

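```bash
cat > tube.py <<'E'
from rig import robot
import cv2
from h import *
from scipy.optimize import least_squares
def edges(c,rows,u0,u1):
    g=cv2.cvtColor(c['pixels'],cv2.COLOR_RGB2GRAY).astype(float);out=[]
    for v in rows:
        l=cv2.resize(g[v:v+1,u0:u1],None,fx=10,fy=1,interpolation=cv2.INTER_CUBIC)[0]
        l=cv2.GaussianBlur(l[None],(0,0),4)[0]
        d=np.gradient(l);a=d.argmax();b=d.argmin()
        out.append((v,u0+(a+.5)/10-.5,u0+(b+.5)/10-.5))
    return out
if __name__=='__main__':
    import sys
    r0,r1,u0,u1=map(int,sys.argv[1:5])
    c=robot.camera('side');o=robot.get_obs();p=np.array(o['position'])
    e=edges(c,range(r0,r1),u0,u1)
    for v,a,b in e:
        # height z on plane y~p[1]
        m=(a+b)/2; d=ray(c,m,v);C=np.array(c['position']);k=(p[1]-C[1])/d[1];P=C+d*k
        print(v,round(a,2),round(b,2),'mid',round(m,2),'pt on y=tcp',P.round(4),'w mm',round((b-a)/c['fx']*k*1000,1))
    pp=np.array([.5127,-.1450,.065]);print('tcp-axis proj foot',proj(c,[p[0],p[1],p[2]-.081]),'port',proj(c,[.5127,-.145,.065]))
E
python3 tube.py 105 127 284 318
```

```text
105 293.55 304.95 mid 299.25 pt on y=tcp [ 0.5099 -0.1432  0.167 ] w mm 32.6
106 293.45 304.95 mid 299.2 pt on y=tcp [ 0.5099 -0.1432  0.164 ] w mm 32.9
107 293.25 304.85 mid 299.05 pt on y=tcp [ 0.5102 -0.1432  0.1609] w mm 33.3
108 293.35 304.85 mid 299.1 pt on y=tcp [ 0.51   -0.1432  0.1579] w mm 33.0
109 293.25 304.85 mid 299.05 pt on y=tcp [ 0.51   -0.1432  0.1549] w mm 33.3
110 293.25 304.75 mid 299.0 pt on y=tcp [ 0.51   -0.1432  0.1518] w mm 33.1
111 293.35 304.75 mid 299.05 pt on y=tcp [ 0.5098 -0.1432  0.1488] w mm 32.9
112 293.45 304.85 mid 299.15 pt on y=tcp [ 0.5094 -0.1432  0.1457] w mm 32.9
113 293.35 304.75 mid 299.05 pt on y=tcp [ 0.5095 -0.1432  0.1426] w mm 32.9
114 293.15 304.75 mid 298.95 pt on y=tcp [ 0.5097 -0.1432  0.1395] w mm 33.6
115 293.05 304.65 mid 298.85 pt on y=tcp [ 0.5099 -0.1432  0.1364] w mm 33.6
116 292.95 304.65 mid 298.8 pt on y=tcp [ 0.5099 -0.1432  0.1333] w mm 33.9
117 292.95 304.65 mid 298.8 pt on y=tcp [ 0.5098 -0.1432  0.1302] w mm 34.0
118 293.05 304.55 mid 298.8 pt on y=tcp [ 0.5097 -0.1432  0.1271] w mm 33.4
119 293.05 304.25 mid 298.65 pt on y=tcp [ 0.51   -0.1432  0.124 ] w mm 32.6
120 293.05 303.95 mid 298.5 pt on y=tcp [ 0.5103 -0.1432  0.1208] w mm 31.8
121 293.25 303.95 mid 298.6 pt on y=tcp [ 0.5099 -0.1432  0.1177] w mm 31.2
122 293.75 303.95 mid 298.85 pt on y=tcp [ 0.5091 -0.1432  0.1146] w mm 29.8
123 293.25 304.05 mid 298.65 pt on y=tcp [ 0.5096 -0.1432  0.1114] w mm 31.6
124 293.15 303.95 mid 298.55 pt on y=tcp [ 0.5097 -0.1432  0.1083] w mm 31.6
125 293.05 303.95 mid 298.5 pt on y=tcp [ 0.5098 -0.1432  0.1051] w mm 32.0
126 293.45 303.75 mid 298.6 pt on y=tcp [ 0.5094 -0.1432  0.102 ] w mm 30.3
tcp-axis proj foot (np.float64(297.68682645456425), np.float64(126.46526670763316)) port (np.float64(297.12082407197073), np.float64(137.1004467059111))
```

The side view shows the tube's shaft at mid column about 298.6 above the hole at (297.7,137.2), so it is about 1 mm off laterally. The foot taper captures ±3.8 mm, so I'll move to (0.5124,-0.145) and descend gently.

```bash
python3 -m creep '[[[2,0,0.5],0,0.2],[[0,7,0],0,0.2],[[0,7,0],0,0.2],[[0,7,0],0,0.2],[[0,0,0],0,0.2],[[0,0,0],0,0.2]]' && python3 st.py .5124 -.145 .1465
python3 tube.py 116 132 284 318 | tail -8
python3 - <<'E'
from rig import robot
import cv2
c=robot.camera('side');t=c['pixels'][:,:,::-1];cv2.imwrite('pics/s3.png',cv2.resize(t[100:160,260:340],None,fx=9,fy=9,interpolation=cv2.INTER_CUBIC))
E
```

```text
time: 7.15
position: [0.5131, -0.1463, 0.1601]
tool_rot: [0.569, -0.42, 0.42, -0.569]
ft_force: [-0.2, -0.5, -1.0]
grip_width: 0.031
t 7.15 p [ 0.5131 -0.1463  0.1601] F [-0.22 -0.51 -1.02] m [ 0.027 -0.012  0.071] w 0.031 q [-0.49  0.49  1.72  0.    0.93  0.78]
[[0.2943, -0.0009, 0.9557], [-0.9557, 0.0005, 0.2943], [-0.0008, -1.0, -0.0007]]
tool shift mm [-1.4 13.6 -0.3]
125 292.85 303.85 mid 298.35 pt on y=tcp [ 0.5106 -0.1464  0.1037] w mm 32.4
126 292.95 303.65 mid 298.3 pt on y=tcp [ 0.5106 -0.1464  0.1005] w mm 31.5
127 294.85 303.55 mid 299.2 pt on y=tcp [ 0.5079 -0.1464  0.0975] w mm 25.6
128 294.75 303.45 mid 299.1 pt on y=tcp [ 0.508  -0.1464  0.0943] w mm 25.7
129 293.95 303.45 mid 298.7 pt on y=tcp [ 0.5091 -0.1464  0.091 ] w mm 28.1
130 293.05 303.45 mid 298.25 pt on y=tcp [ 0.5103 -0.1464  0.0877] w mm 30.8
131 292.95 303.15 mid 298.05 pt on y=tcp [ 0.5108 -0.1464  0.0844] w mm 30.2
tcp-axis proj foot (np.float64(297.12119805428796), np.float64(132.47615761335405)) port (np.float64(297.12082407197073), np.float64(137.1004467059111))
```

View pics/s3.png

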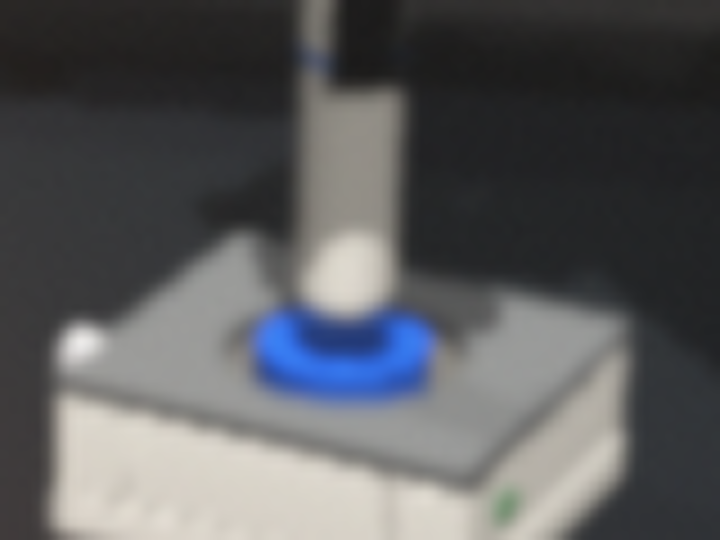

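```bash
python3 -m creep '[[[-1,4,0],0,0.2],[[0,4,0],0,0.2],[[0,4,0],0,0.2],[[0,0,0],0,0.2],[[0,0,0],0,0.2]]' && python3 st.py .5124 -.145 .1465;python3 -m creep '[[[0,2,0],0,0.2],[[0,2,0],0,0.2],[[0,2,0],0,0.2],[[0,0,0],0,0.2],[[0,0,0],0,0.2]]' && python3 st.py .5124 -.145 .1465
```

```text
time: 7.75
position: [0.513, -0.1454, 0.1483]
tool_rot: [0.569, -0.42, 0.42, -0.569]
ft_force: [0.7, 0.0, -1.2]
grip_width: 0.0313
t 7.75 p [ 0.513  -0.1454  0.1483] F [ 0.73  0.   -1.2 ] m [ 0.032 -0.011  0.044] w 0.0313 q [-0.49  0.51  1.74  0.    0.9   0.79]
[[0.2943, -0.0003, 0.9557], [-0.9557, 0.0002, 0.2943], [-0.0003, -1.0, -0.0002]]
tool shift mm [-0.5  1.8 -0.5]
time: 8.25
position: [0.513, -0.1454, 0.1425]
tool_rot: [0.569, -0.42, 0.42, -0.569]
ft_force: [0.8, -0.3, -1.2]
grip_width: 0.0312
t 8.25 p [ 0.513  -0.1454  0.1425] F [ 0.83 -0.32 -1.16] m [ 0.013 -0.023 -0.013] w 0.0312 q [-0.49  0.52  1.74  0.    0.88  0.79]
[[0.2944, -0.0001, 0.9557], [-0.9557, 0.0001, 0.2944], [-0.0001, -1.0, -0.0001]]
tool shift mm [-0.5 -4.  -0.5]
```

The foot is about 4 mm below the rim with no contact force. I'll continue slowly.

```bash
python3 -m creep '[[[0,2,0],0,0.2],[[0,2,0],0,0.2],[[0,0,0],0,0.2],[[0,0,0],0,0.2]]' && python3 st.py; python3 - <<'E'
from rig import robot
import cv2
c=robot.camera('side');t=c['pixels'][:,:,::-1];cv2.imwrite('pics/s4.png',cv2.resize(t[100:160,260:340],None,fx=9,fy=9,interpolation=cv2.INTER_CUBIC))
E
```

```text
time: 8.65
position: [0.513, -0.1454, 0.1384]
tool_rot: [0.569, -0.42, 0.42, -0.569]
ft_force: [-0.5, -0.2, -1.9]
grip_width: 0.0312
t 8.65 p [ 0.513  -0.1454  0.1384] F [-0.54 -0.2  -1.95] m [-0.037 -0.027 -0.038] w 0.0312 q [-0.49  0.53  1.74 -0.    0.87  0.79]
[[0.2944, -0.0003, 0.9557], [-0.9557, 0.0001, 0.2944], [-0.0002, -1.0, -0.0002]]
```

View pics/s4.png

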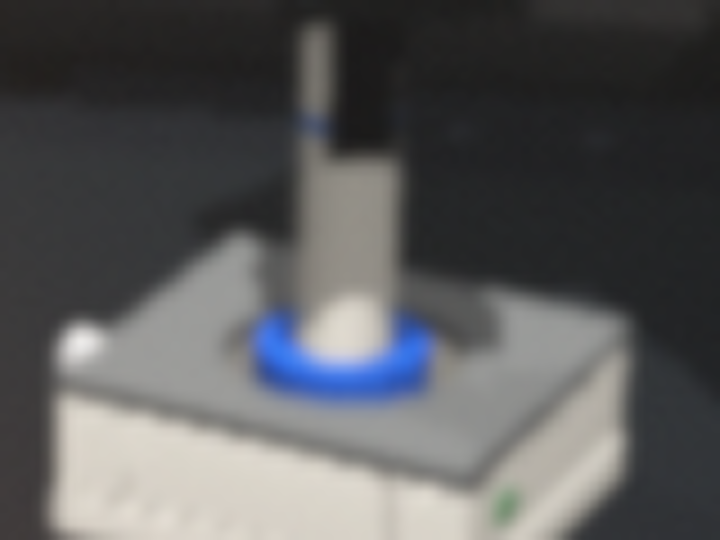

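The shaft now enters the hole inside the blue ring (crop (345,350)), 8 mm deep and with no side force.

```bash
python3 -m creep '[[[0,3,0],0,0.2],[[0,3,0],0,0.2],[[0,3,0],0,0.2],[[0,3,0],0,0.2],[[0,3,0],0,0.2],[[0,0,0],0,0.2]]' && python3 st.py;  python3 -m creep '[[[0,2,0],0,0.2],[[0,2,0],0,0.2],[[0,2,0],0,0.2]]'; python3 -m creep '[[[0,2,0],0,0.2],[[0,2,0],0,0.2]]' && python3 st.py
```

```text
time: 9.3
position: [0.5127, -0.1452, 0.123]
tool_rot: [0.569, -0.42, 0.42, -0.569]
ft_force: [-0.3, -0.2, -2.1]
grip_width: 0.0312
t 9.3 p [ 0.5127 -0.1452  0.123 ] F [-0.31 -0.22 -2.11] m [0.053 0.058 0.   ] w 0.0312 q [-0.49  0.55  1.76  0.    0.84  0.79]
[[0.2943, -0.001, 0.9557], [-0.9557, 0.0006, 0.2943], [-0.0008, -1.0, -0.0008]]
time: 9.6
position: [0.5133, -0.1459, 0.1178]
tool_rot: [0.569, -0.42, 0.42, -0.569]
ft_force: [-1.0, -0.8, 8.4]
grip_width: 0.0309
time: 9.8
position: [0.5137, -0.1459, 0.1156]
tool_rot: [0.569, -0.419, 0.421, -0.569]
ft_force: [-1.8, 0.4, 12.7]
grip_width: 0.0313
t 9.8 p [ 0.5137 -0.1459  0.1156] F [-1.76  0.37 12.75] m [0.103 0.667 0.035] w 0.0313 q [-0.49  0.56  1.76 -0.    0.82  0.79]
[[0.2948, 0.0017, 0.9556], [-0.9556, -0.0014, 0.2948], [0.0018, -1.0, 0.0012]]
```

```bash
python3 -m creep '[[[0,2,0],0,0.2],[[0,2,0],0,0.2],[[0,2,0],0,0.2]]' && python3 -m creep '[[[0,2,0],0,0.2],[[0,2,0],0,0.2]]'; python3 -m creep '[[[0,2,0],0,0.2],[[0,1,0],0,0.2]]' && python3 st.py
```

```text
time: 10.1
position: [0.5141, -0.1461, 0.1096]
tool_rot: [-0.569, 0.419, -0.421, 0.569]
ft_force: [-2.6, -0.5, 15.3]
grip_width: 0.0312
time: 10.3
position: [0.5139, -0.1461, 0.1059]
tool_rot: [-0.569, 0.419, -0.421, 0.569]
ft_force: [-1.5, 1.1, 17.5]
grip_width: 0.0312
time: 10.5
position: [0.5139, -0.146, 0.1028]
tool_rot: [-0.569, 0.419, -0.421, 0.569]
ft_force: [-3.1, -0.5, 15.1]
grip_width: 0.0309
t 10.5 p [ 0.5139 -0.146   0.1028] F [-3.12 -0.52 15.1 ] m [ 0.061  0.652 -0.08 ] w 0.0309 q [-0.49  0.58  1.77 -0.    0.79  0.79]
[[0.2947, 0.0023, 0.9556], [-0.9556, -0.0017, 0.2947], [0.0023, -1.0, 0.0017]]
```

```bash
python3 -m creep '[[[0,1.5,0],0,0.2],[[0,1.5,0],0,0.2]]' && python3 -m creep '[[[0,1,0],0,0.2],[[0,1,0],0,0.2]]'&& python3 -m creep '[[[0,1,0],0,0.2],[[0,0,0],0,0.2]]' && python3 st.py
```

```text
time: 10.7
position: [0.5139, -0.146, 0.0999]
tool_rot: [-0.569, 0.419, -0.421, 0.569]
ft_force: [-3.3, 0.8, 17.3]
grip_width: 0.0308
time: 10.9
position: [0.5138, -0.146, 0.0977]
tool_rot: [0.569, -0.419, 0.421, -0.569]
ft_force: [-3.8, -0.0, 14.3]
grip_width: 0.031
time: 11.1
position: [0.5138, -0.146, 0.0964]
tool_rot: [0.569, -0.419, 0.421, -0.569]
ft_force: [-2.1, -0.4, 13.3]
grip_width: 0.0313
t 11.1 p [ 0.5138 -0.146   0.0964] F [-2.08 -0.36 13.32] m [-0.023  0.525 -0.048] w 0.0313 q [-0.49  0.59  1.77 -0.    0.77  0.79]
[[0.2946, 0.002, 0.9556], [-0.9556, -0.0016, 0.2946], [0.0021, -1.0, 0.0015]]
```

```bash
python3 -m creep '[[[0,0.5,0],0,0.2],[[0,0.5,0],0,0.2]]' && python3 -m creep '[[[0,0.5,0],0,0.2],[[0,0.5,0],0,0.2]]' && python3 st.py
```

```text
time: 11.3
position: [0.5139, -0.146, 0.0964]
tool_rot: [0.569, -0.419, 0.421, -0.569]
ft_force: [-4.2, 0.7, 23.1]
grip_width: 0.0312
time: 11.5
position: [0.5139, -0.146, 0.0963]
tool_rot: [-0.569, 0.419, -0.421, 0.569]
ft_force: [-6.0, 1.9, 29.0]
grip_width: 0.0315
t 11.5 p [ 0.5139 -0.146   0.0963] F [-5.95  1.85 28.98] m [0.366 1.284 0.008] w 0.0315 q [-0.49  0.59  1.77 -0.    0.77  0.79]
[[0.2948, 0.0026, 0.9556], [-0.9556, -0.0019, 0.2948], [0.0025, -1.0, 0.0019]]
```

The stop is at TCP z 0.0963, where home was predicted at 0.0965, with force rising to 29 N. It is on the bottom, so I'll release.

```bash
python3 -m creep '[[[0,0,0],0,0.2],[[0,0,0],0,0.5],[[0,0,0],0,0.8],[[0,0,0],0,1],[[0,0,0],0,1],[[0,0,0],0,1]]' && python3 st.py; python3 - <<'E'
from rig import robot
import cv2
c=robot.camera('side');t=c['pixels'][:,:,::-1];cv2.imwrite('pics/s5.png',cv2.resize(t[90:160,250:340],None,fx=8,fy=8,interpolation=cv2.INTER_CUBIC))
E
```

```text
time: 12.1
position: [0.5129, -0.1453, 0.092]
tool_rot: [0.569, -0.42, 0.42, -0.569]
ft_force: [0.2, 0.3, 0.3]
grip_width: 0.0632
t 12.1 p [ 0.5129 -0.1453  0.092 ] F [0.24 0.31 0.28] m [-0.028 -0.001 -0.006] w 0.0632 q [-0.49  0.6   1.78  0.    0.77  0.79]
[[0.2943, -0.0008, 0.9557], [-0.9557, 0.0005, 0.2943], [-0.0007, -1.0, -0.0006]]
```

View pics/s5.png

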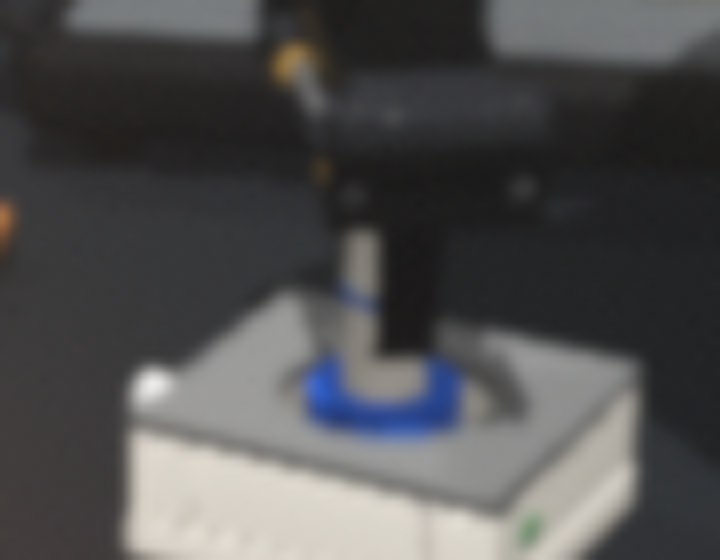

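```bash
python3 -m creep '[[[0,0,0],0,1],[[0,0,0],0,1],[[0,0,0],0,1],[[0,-5,0],0,1],[[0,-15,0],0,1],[[0,-30,0],0,1],[[0,-40,0],0,1],[[0,-20,0],0,1]]' && python3 -m creep '[[[40,0,0],0,1],[[45,0,0],0,1],[[45,0,0],0,1],[[45,0,0],0,1],[[45,0,0],0,1],[[0,0,0],0,1],[[0,0,0],0,1]]' && python3 st.py; cat > fin.py <<'E'
from rig import robot
import cv2
from h import *
c=robot.camera('side');T=robot.camera('top')
t=c['pixels'][:,:,::-1];cv2.imwrite('pics/s6.png',cv2.resize(t[90:160,250:340],None,fx=8,fy=8,interpolation=cv2.INTER_CUBIC));cv2.imwrite('pics/s6f.png',t)
t=T['pixels'][:,:,::-1];cv2.imwrite('pics/t6.png',t)
# predicted images of cap top centre when home, and 22 mm higher (stuck on seal)
for z in(.155,.165,.177): print(z,'side',np.round(proj(c,[.5118,-.1453,z]),1),'top',np.round(proj(T,[.513,-.146,z]),1))
E
python3 fin.py
```

```text
time: 12.95
position: [0.5144, -0.146, 0.2059]
tool_rot: [-0.569, 0.418, -0.422, 0.569]
ft_force: [0.4, 0.0, -0.8]
grip_width: 0.0869
time: 13.65
position: [0.5774, -0.3564, 0.2022]
tool_rot: [-0.568, 0.421, -0.42, 0.569]
ft_force: [-0.4, 0.4, 0.0]
grip_width: 0.087
t 13.65 p [ 0.5774 -0.3564  0.2022] F [-0.36  0.39  0.04] m [-0.017 -0.026  0.015] w 0.087 q [-0.72  0.62  1.31  0.    1.21  0.56]
[[0.2927, -0.0006, 0.9562], [-0.9562, 0.0009, 0.2927], [-0.001, -1.0, -0.0003]]
0.155 side [298.5 108.6] top [380.4 215.7]
0.165 side [298.6 105.4] top [381.7 215.6]
0.177 side [298.8 101.4] top [383.3 215.4]
```

View pics/s6.png

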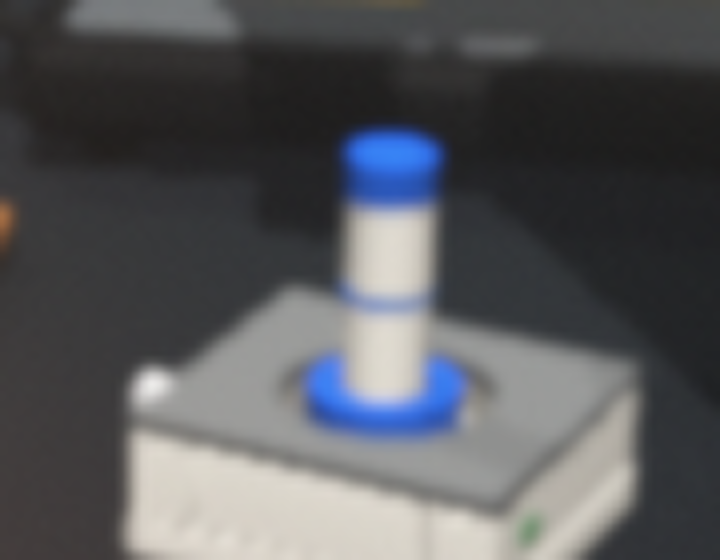

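View pics/t6.png

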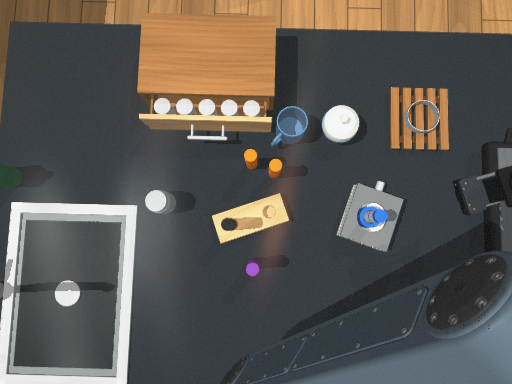

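The cap sits at side pixel (298.8,108.7), against a prediction of (298.5,108.6) for home. In the top view the other objects look unmoved. I'll do one finer height check using the same cap fit as at the start.

```bash
python3 - <<'E'
from rig import robot
import cv2
from h import *
c=robot.camera('side')
u,v,w,h=288,101,24,15
im=cv2.resize(c['pixels'][v:v+h,u:u+w],None,fx=8,fy=8,interpolation=cv2.INTER_CUBIC)
hs=cv2.cvtColor(im,cv2.COLOR_RGB2HSV)
for vm in(200,215,235):
    m=((hs[...,0]>100)&(hs[...,0]<125)&(hs[...,1]>120)&(hs[...,2]>vm)).astype(np.uint8)
    for q in cv2.findContours(m,cv2.RETR_EXTERNAL,cv2.CHAIN_APPROX_NONE)[0]:
        if len(q)>60:
            e=cv2.fitEllipse(cv2.convexHull(q)); p=(u+(e[0][0]+.5)/8-.5,v+(e[0][1]+.5)/8-.5)
            print(vm,np.round(p,2),np.array(e[1])/8,at(c,*p,.155).round(4),at(c,*p,.157).round(4))
T=robot.camera('top')
from itertools import product
print('spent top now vs start: view'); 
a=cv2.imread('pics/top0.png').astype(int);b=T['pixels'][:,:,::-1].astype(int)
for n,(x,y) in dict(spent=(229,225),mug=(290,124),bowl=(341,124),jar=(158,202)).items():
    A=a[y-16:y+16,x-16:x+16].astype(np.float32).mean(2);B=b[y-16:y+16,x-16:x+16].astype(np.float32).mean(2)
    print(n,'shift px',np.round(cv2.phaseCorrelate(A,B)[0],2))
E
```

```text
200 [298.63 109.09] [ 5.23280621 10.02104378] [ 0.5111 -0.142   0.155 ] [ 0.5105 -0.137   0.157 ]
215 [298.57 108.94] [4.4075141  9.37965488] [ 0.5114 -0.1431  0.155 ] [ 0.5108 -0.1381  0.157 ]
235 [298.55 108.76] [2.96733689 7.81500387] [ 0.5116 -0.1444  0.155 ] [ 0.511  -0.1394  0.157 ]
spent top now vs start: view
spent shift px [0.   0.01]
mug shift px [ 0.07 -0.02]
bowl shift px [-0.01  0.01]
jar shift px [0.03 0.01]
```

The fit puts the cap at z ≈ 0.155, the home height; a tube 2 mm too high would read about 5 mm off in y. Nothing else has moved, so I'm handing in.

```bash
python3 -c "
from rig import robot
print(robot.hand_in())"
```

```text
the job is handed in; nothing more can be done
None
```

I took the fresh white and blue tube out of the stand, pushed it through the seal in the blue port, and released it. I moved the arm clear and handed the job in at about 14 s; no verdict was reported.

- **Insertion:** the seal resisted by up to about 17 N. The tube then stopped hard at TCP z 0.0963 m, against 0.0965 m predicted for home. I pressed to about 29 N, well under the 80 N limit.
- **Tube height:** the cap in the side picture matches home height to about 1 mm.
- **Tube stance:** it looks upright in the port.
- **Other objects:** the old tube, mug, bowl and jar shifted less than 0.1 px in the top picture.
- **Disagreement:** the two cameras differed by about 2 mm on where the port is. I used a value in between, and the tube went in on the first try without touching the rim.

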